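# Load the microscope stage insert and lift it level

## Robot

A 6-joint arm with a two-finger parallel gripper is mounted at the origin on the work surface. World frame = base frame: x ahead of the robot, y to its left, z up, the work surface at z = 0. Lengths are in mm, angles in rad, forces in N, time in s.
With the tool pointing down it reaches from about 275 to 850 mm from the base axis. Payload 19 kg.
Tool frame: the origin (TCP) lies at the very end of the fingers, on their centre line; the grasp point (between the pads) lies 19 mm behind it (env.tcp_to_grasp is the z of the grasp point in the tool frame, in mm); z points along the fingers, y is the line along which they close (so a half turn about z gives the same grasp; the last joint's range is limited). The gripper opens to 85 mm and grips with 20 to 120 N. Pads are 22 mm wide; open, the fingers measure 114 mm over their backs; the gripper's body (76 mm by 85 mm) begins 54 mm behind the grasp point. The pads swing forward as they close: fully open they stand 13 mm farther back than shut.
Start: joints at [-1.364, 0.15, 1.437, -0, 1.554, -0.134], TCP at [192.162, -541.908, 231.267] pointing down, gripper open.
Joint ranges: [-2.8, 2.8], [-0.68, 2.1], [0.12, 2.68], [-1.39, 4.53], [0.16, 2.79], [-2.81, 2.81]. Speed limits (rad/s): [1.89, 1.89, 2.22, 3.01, 3.01, 3.01].

## Interface

Orientations are given as [roll, pitch, yaw] about the fixed x, y, z axes, in that order (R = Rz(yaw) Ry(pitch) Rx(roll)).
In Python, from cell import env gives the robot as it stands.
- The arm moves only by the tool move_arm, never from a script. Its argument "commands" is a list of rows, each a list of 7 numbers: the turn, a rotation vector about the tool's x, y, z in rad, then the shift along the tool's x, y, z in mm, then the closure in counts, from 0 (fully open) to 255 (shut). A call has 1 to 8 rows; each row shifts and turns the commanded pose from where the row before left it, along the tool's axes as they then stand; what a row does not reach is not made up. A row lasts 1/12 s, in which the tool goes at most 41.7 mm and 7.16 degrees, less where a joint would pass 70% of its speed; a pose out of reach is approached as far as the arm can. A call is refused whole if a number of a shift passes 41.7 or a number of a turn 0.125, either way. A call with a gripper value outside its range is refused whole. The fingers move at their own pace and stop on an object; "force" is the grip in N (left out, the last holds). Time passes only in rows, so rows that do not move let the fingers close. It gives the time, the measured TCP pose, the force, the opening and the grip force at its end, in the units of the state.
- env.observe(): the state, without advancing time (a new reading comes with each control period).
- env.grab_frame(name): name is "scene" or "top" or "wrist"; returns (picture, depth): 420x560x3 uint8, red, green, blue; 420x560 float32, mm along the optical axis (not along the pixel's ray), 0 where there is no reading.
- env.camera_params(name): a dict with "fx", "fy", "cx", "cy" (pixels), "extrinsics" (4x4, takes a point from camera to world coordinates); the wrist camera has in their place "T_tool_cam" (4x4, takes a point from camera to tool coordinates, whose origin is the TCP and whose axes are the flange's). Camera axes: x right, y up, looking along -z (the intrinsics and any distortion apply to the point x, -y, -z); pixel columns grow to the right and rows downward; lengths in mm; the calibration is good to about 2 mm. A picture is of the moment at which its call begins: read the wrist's pose just before it. camera_params takes no time and is no camera call.
- env.sign_off(): hands the job in; it is judged then, once.
Trained networks look in the newest picture that a camera, given by its name, has taken for a name from the list of things; names that differ only in an ending like _2 or _b are one class to them, and where a whole thing is asked for, a point or a joint stands for the part that bears it (a point fixed in the world has none). Each returns a list of dicts, best first, with "score" (0 to 1); they miss things now and then, are a little off and sometimes report something else, mostly with a low value. They report only what shows in the picture. A call takes as long as a camera call.
- env.look_for(query, camera): "at" ([x, y, z] in mm, in world coordinates, good to about 4 mm: the middle of the surface that is visible of it).
- env.outline_of(query, camera): "mask" (420x560 bool, what is visible of it).
- env.pinpoint(query, camera): "at" ([x, y, z] in mm, in world coordinates, good to about 4 mm: a listed point, or the origin of a listed thing).
The state is a dict: "time": time; "joint_pos": joint angles; "qd": joint speeds; "tau": joint torques, N m; "position": TCP position; "eef_rot": TCP orientation; "wrist_force": force on the tool from outside, world axes, zero at the start; "moment": the same for the moment, N m; "opening": finger opening in mm; "grip_force": force on a finger pad.
Only numpy, scipy, OpenCV 4.12 (cv2) and the standard library are available. Lean on these libraries where they do the work, as an engineer would, in place of code of your own. Each camera call takes 0.05 s, during which the arm holds its last target. There are 200 camera calls.

## Task

Set the small loose culture dish into the empty seat of the dark stage insert while the insert rests on its stand, and let go of the dish. Then take the insert by its handle, lift it straight up about 10 cm off the stand and finish while holding it there, level and still, with both dishes lying in their seats. Never tip a dish, and leave the other things on the bench alone.

Things in the scene. Friction and masses are not known exactly. Their poses are not given: they have to be found in the camera images.
- dish: the loose culture dish, closed, clear-whitish plastic, standing on the dark bench mat (the mat's top is 2 mm above the work surface). Height 14 mm. Its base is 36 mm in diameter for the lowest 4.5 mm; above that the lid is 40 mm in diameter. Origin: centre of its underside; z up. Hard plastic, about 30 g. Grip it across the lid.
- loaded_dish: an identical dish that already lies in the other seat of the insert. Origin: centre of its underside. Leave it in its seat.
- insert: the microscope stage insert, loose, about 0.3 kg: dark grey plate 160 x 110 x 6 mm, an aluminium bow handle across its middle, two round dish seats centred 50 mm either side of the handle. Origin: centre of the underside; x along the 160 mm side (loaded dish at x = -50 mm), y along the handle, z up. Rests level on the stand with 2.5 mm of play all round, at any yaw.
- free_seat (a point): centre of the empty seat's ledge, at (50, 0, 3) mm in the insert's frame; same axes. The seat is a round recess 40 mm wide, 3 mm deep below the plate's top, 1 mm chamfer; its floor is a narrow ledge round a 28 mm viewing hole. A dish's base drops in with 2 mm of play all round, its lid 1.5 mm clear of the plate. Fingers that close along the insert's y axis clear the handle.
- handle (a point): the middle of the handle's grip bar, 49 mm above the plate's underside. The bar runs along the insert's y axis, is 12 mm thick (along the insert's x) and 14 mm high (its top 56 mm above the underside), with 72 mm free between its two legs and 36 mm of free height beneath it. Same axes as the insert; the insert balances about this point.
- stand: the aluminium loading stand, fixed: a base plate 176 x 126 mm and four corner posts that carry the insert 40 mm above the mat; lips at the corners rise 4 mm higher around the insert's edge, so it can only come off upward. Origin: centre of its underside, on the mat; same axes as the insert at the start.
- stand_top (a point): the centre of the level of the stand's pads, 40 mm above the stand's origin, where the insert's underside rests.
- large_dish: bystander: a larger closed dish, 60 mm in diameter, 15 mm high, on the mat. Origin: centre of its underside.
- bottle: bystander: an amber reagent bottle with a black cap, 33 mm in diameter, 82 mm high. Origin: centre of its underside.
- slide_box: bystander: a closed pale grey slide box, 86 x 100 x 34 mm. Origin: centre of its underside.
- mouse: bystander: a black computer mouse, 98 x 60 x 32 mm. Origin: centre of its underside.

How it is judged:
By the outcome, as a careful person would: the job done as asked, in the order asked, and still so for the second after the job is handed in, while the arm keeps its last pose, push and grip.
It also fails if it takes over 54 s, if anything falls off the work surface, if the arm or the gripper's body presses on something with over 40 N, if the wrist force passes 120 N, or if a joint passes its speed limit or range.

## Working session

There is one attempt and no reset: what is moved stays moved. The work goes in short steps, Python scripts to look and compute and a tool call to move; the robot and the scene stay as the last step left them, time stands still between calls to the robot, and variables do not carry over. Pictures are saved under pics/ and viewed, at most 10 in all, crops included, and the job is handed in when it is done.

Besides the shell and the picture viewer there is one more tool, called after "Request:" by a JSON object that holds its "fn" and its "kwargs", one argument or row to a line. move_arm: Moves the arm, as the interface text tells. Its arguments: {"type":"object","properties":{"commands":{"type":"array"},"force":{"type":"number"}},"required":["commands"]}

```bash
mkdir -p pics; cat > h.py <<'E'
import numpy as np, cv2
from cell import env
from scipy.spatial.transform import Rotation as R
def save(n,im): cv2.imwrite('pics/'+n,im[:,:,::-1])
def world(cam,mask,depth,T=None):
    p=env.camera_params(cam)
    E=np.array(p.get("extrinsics") if T is None else T)
    v,u=np.nonzero(mask&(depth>0)); d=depth[v,u]
    P=np.c_[(u-p["cx"])/p["fx"]*d,-(v-p["cy"])/p["fy"]*d,-d]
    return P@E[:3,:3].T+E[:3,3]
E
python3 - <<'E'
from h import *
s=env.observe(); print({k:np.round(v,3).tolist() for k,v in s.items()}, env.tcp_to_grasp)
for c in("top","scene"):
    im,d=env.grab_frame(c); save(c+'0.png',im); np.save(c+'0.npy',d)
    print(c,{k:np.round(v,3).tolist() if not isinstance(v,str) else v for k,v in env.camera_params(c).items()})
    for q in("dish","loaded_dish","insert","free_seat","handle","stand_top"):
        print(c,q,[(np.round(r["at"],1).tolist(),round(r["score"],2)) for r in env.pinpoint(q,c)][:3])
for q in("large_dish","bottle","slide_box","mouse"):
    print(q,[(np.round(r["at"],1).tolist(),round(r["score"],2)) for r in env.pinpoint(q,"top")][:2])
E
```

```text
{'time': 0.0, 'joint_pos': [-1.364, 0.151, 1.438, -0.0, 1.554, -0.134], 'qd': [-0.001, -0.001, 0.001, 0.001, -0.001, 0.001], 'tau': [0.002, -71.305, -57.087, 0.0, 0.009, -0.0], 'position': [192.105, -541.709, 230.698], 'eef_rot': [-3.14, -0.0, 0.341], 'wrist_force': [-0.808, -0.877, 0.13], 'moment': [-0.012, 0.05, 0.024], 'grip_force': 0.0, 'opening': 85.823} -18.700000000000003
top {'fx': 516.726, 'fy': 516.726, 'cx': 275.422, 'cy': 207.415, 'extrinsics': [[0.019, 0.991, -0.132, 454.051], [-1.0, 0.021, 0.01, 3.009], [0.013, 0.132, 0.991, 1378.236], [0.0, 0.0, 0.0, 1.0]]}
top dish [([469.3, -219.7, 6.6], 0.71)]
top loaded_dish [([560.8, 156.2, 47.6], 0.73), ([521.7, 187.9, 44.4], 0.24)]
top insert [([522.9, 185.4, 42.6], 0.75)]
top free_seat [([485.9, 218.8, 45.8], 0.86)]
top handle [([526.0, 191.2, 90.3], 0.79)]
top stand_top [([523.9, 184.9, 43.7], 0.65)]
scene {'fx': 406.301, 'fy': 406.301, 'cx': 283.458, 'cy': 198.731, 'extrinsics': [[-0.78, -0.414, 0.47, 1094.762], [0.626, -0.51, 0.59, 608.182], [-0.005, 0.754, 0.657, 772.977], [0.0, 0.0, 0.0, 1.0]]}
scene dish [([474.0, -220.1, 2.1], 0.41)]
scene loaded_dish [([559.0, 155.9, 45.1], 0.7)]
scene insert [([521.9, 188.4, 40.6], 0.68)]
scene free_seat [([487.1, 217.7, 45.4], 0.63)]
scene handle [([521.0, 186.9, 86.5], 0.89)]
scene stand_top []
large_dish [([567.5, -436.3, 0.0], 0.73), ([733.2, 59.3, 1.9], 0.3)]
bottle [([733.2, 60.6, 3.5], 0.56)]
slide_box [([498.7, 448.7, 7.1], 0.92)]
mouse []
```

View pics/top0.png

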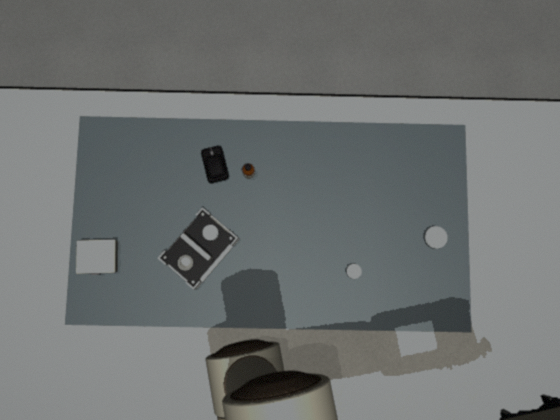

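```bash
python3 - <<'E'
from h import *
d=np.load('top0.npy')
im,d=env.grab_frame("top")
for q in("dish","insert","loaded_dish"):
    for r in env.outline_of(q,"top")[:2]:
        m=r["mask"]; P=world("top",m,d); c=np.median(P,0)
        v,u=np.nonzero(m)
        print(q,round(r["score"],2),m.sum(),u.mean(),v.mean(),np.round(c,1),np.round([P.min(0),P.max(0)],1).tolist())
        if q=="insert":
            Q=P[(abs(P[:,2]-48)<6)]; b=cv2.minAreaRect(Q[:,:2].astype(np.float32)); print(b,np.median(Q[:,2]))
            H=P[P[:,2]>85]; print("bar",len(H),cv2.minAreaRect(H[:,:2].astype(np.float32)),np.median(H[:,2]))
E
```

```text
dish 0.59 179 353.4245810055866 271.0949720670391 [ 471.9 -218.3   16.5] [[453.7, -239.4, 6.5], [490.4, -199.7, 25.4]]
insert 0.6 2507 197.6697247706422 248.00757877941763 [521.8 186.6  48.5] [[431.0, 94.0, 3.7], [623.5, 274.3, 104.4]]
((524.015380859375, 186.13693237304688), (115.35901641845703, 160.64585876464844), 51.10934066772461) 48.22322002773308
bar 189 ((523.78173828125, 186.03871154785156), (91.15567016601562, 12.108101844787598), 50.68000793457031) 98.08935524438584
insert 0.35 763 214.51638269986893 163.88990825688074 [747.2 153.3  27.8] [[699.8, 117.0, 10.6], [800.0, 191.5, 41.5]]
((0.0, 0.0), (0.0, 0.0), 0.0) nan
bar 0 ((0.0, 0.0), (0.0, 0.0), 0.0) nan
loaded_dish 0.55 197 210.21319796954316 232.28426395939087 [562.8 154.8  59.4] [[545.0, 135.9, 41.1], [581.6, 173.6, 71.4]]
  return _methods._mean(a, axis=axis, dtype=dtype,
  ret = ret.dtype.type(ret / rcount)
```

The picture shows the insert at about (198,248), its handle diagonal and the loaded dish at (210,232). The free seat is at (186,263), the loose dish at (353,271), the large dish at (436,237), and the mouse and bottle near (215,163) and (248,170). Plate size, bar height and bar direction agree: the insert's yaw is about 140.8°. I'll turn the tool to yaw 2.456, the placing orientation, then go above the dish.

Request:
{"fn": "move_arm", "kwargs": {
  "commands": [
    [0, 0, -0.12, 0, 0, 0, 0],
    [0, 0, -0.124, 0, 0, 0, 0],
    [0, 0, -0.124, 0, 0, 0, 0],
    [0, 0, -0.124, 0, 0, 0, 0],
    [0, 0, -0.124, 0, 0, 0, 0],
    [0, 0, -0.124, 0, 0, 0, 0],
    [0, 0, -0.124, 0, 0, 0, 0],
    [0, 0, -0.124, 0, 0, 0, 0]
  ]
}}

```text
time: 1.77
position: [192.2, -541.9, 231.3]
eef_rot: [-3.142, -0.0, 1.335]
wrist_force: [-1.2, 0.3, -1.0]
opening: 85.5
grip_force: 0.0
```

Request:
{"fn": "move_arm", "kwargs": {
  "commands": [
    [0, 0, -0.124, 0, 0, 0, 0],
    [0, 0, -0.124, 0, 0, 0, 0],
    [0, 0, -0.124, 0, 0, 0, 0],
    [0, 0, -0.124, 0, 0, 0, 0],
    [0, 0, -0.124, 0, 0, 0, 0],
    [0, 0, -0.124, 0, 0, 0, 0],
    [0, 0, -0.124, 0, 0, 0, 0],
    [0, 0, -0.124, 0, 0, 0, 0]
  ]
}}

```text
time: 2.43
position: [192.2, -541.9, 231.3]
eef_rot: [3.142, -0.0, 2.327]
wrist_force: [-0.0, 0.2, 0.7]
opening: 85.0
grip_force: 0.0
```

Request:
{"fn": "move_arm", "kwargs": {
  "commands": [
    [0, 0, -0.124, 0, 0, 0, 0],
    [0, 0, 0, -1, 20, 0, 0],
    [0, 0, 0, -1, 35, 0, 0],
    [0, 0, 0, -1, 35, 5, 0],
    [0, 0, 0, -1, 35, 5, 0],
    [0, 0, 0, -1, 35, 5, 0],
    [0, 0, 0, -1, 35, 5, 0],
    [0, 0, 0, -1, 35, 5, 0]
  ]
}}

```text
time: 3.1
position: [345.9, -368.6, 206.2]
eef_rot: [-3.142, 0.0, 2.445]
wrist_force: [-0.1, 0.2, -0.3]
opening: 85.2
grip_force: 0.0
```

Request:
{"fn": "move_arm", "kwargs": {
  "commands": [
    [0, 0, 0, -1, 35, 10, 0],
    [0, 0, 0, -1, 35, 10, 0],
    [0, 0, 0, -1, 35, 10, 0],
    [0, 0, 0, -1, 35, 10, 0],
    [0, 0, 0, -1, 35, 5, 0],
    [0, 0, 0, 0, 21, 0, 0],
    [0, 0, 0, 0, 0, 0, 0],
    [0, 0, 0, 0, 0, 0, 0]
  ]
}}

```text
time: 3.77
position: [475.2, -222.1, 161.2]
eef_rot: [-3.142, -0.0, 2.447]
wrist_force: [-0.5, -0.1, 1.1]
opening: 85.7
grip_force: 0.0
```

```bash
cat >> h.py <<'E'
def tool():
    s=env.observe(); T=np.eye(4); T[:3,:3]=R.from_euler('xyz',s["eef_rot"]).as_matrix(); T[:3,3]=s["position"]; return T
def wrist():
    T=tool(); im,d=env.grab_frame("wrist"); C=np.array(env.camera_params("wrist")["T_tool_cam"]); return im,d,T,C
def toplane(uv,T,C,z):   # pixel -> point on world plane z
    p=env.camera_params("wrist"); k=p.get("dist",p.get("distortion"))
    K=np.array([[p["fx"],0,p["cx"]],[0,p["fy"],p["cy"]],[0,0,1.]])
    n=cv2.undistortPoints(np.float64(uv).reshape(-1,1,2),K,None if k is None else np.float64(k)).reshape(-1,2)
    r=np.c_[n[:,0],-n[:,1],-np.ones(len(n))]; E=T@C; r=r@E[:3,:3].T
    return E[:3,3]+r*((z-E[2,3])/r[:,2:])
E
python3 - <<'E'
from h import *
im,d,T,C=wrist(); save('w1.png',im); np.save('w1.npy',d)
p=env.camera_params("wrist"); print({k:np.round(v,3).tolist() for k,v in p.items() if not isinstance(v,str)})
for q in("dish",):
    print([np.round(r["at"],1) for r in env.pinpoint(q,"wrist")])
    for r in env.outline_of(q,"wrist")[:2]:
        c=max(cv2.findContours(r["mask"].astype(np.uint8),0,1)[0],key=len)[:,0]
        P=toplane(c,T,C,16); print(r["score"],c.min(0),c.max(0),cv2.fitEllipse(P[:,:2].astype(np.float32)),cv2.minEnclosingCircle(P[:,:2].astype(np.float32)))
        W=world("wrist",r["mask"],d,T@C); print(np.median(W,0))
print(T[:3,3])
E
```

```text
{'fx': 359.132, 'fy': 359.132, 'cx': 277.733, 'cy': 205.145, 'T_tool_cam': [[-0.0, 0.957, 0.29, 74.355], [1.0, 0.0, -0.0, 0.299], [-0.0, 0.29, -0.957, -143.543], [0.0, 0.0, 0.0, 1.0]]}
[]
0.6 [254 161] [300 209] ((472.1839294433594, -219.7799530029297), (38.507442474365234, 40.82411193847656), 45.58592224121094) ((472.5054931640625, -219.7214813232422), 20.932449340820312)
[ 471.62881968 -219.340597     17.31246802]
[ 475.19123294 -222.10042323  161.17439241]
```

View pics/w1.png

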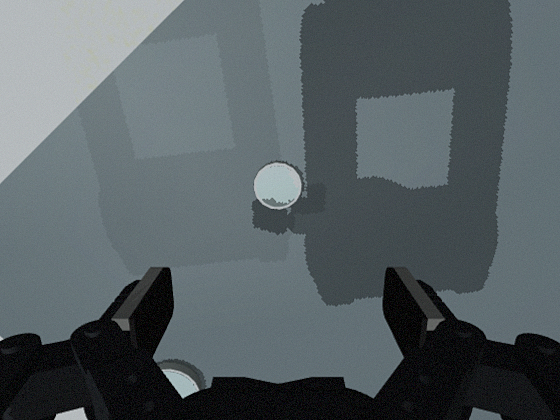

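The dish is at pixel (277,185), centred between the fingers, and its fitted diameter of about 40 mm is right. Next I descend over it.

Request:
{"fn": "move_arm", "kwargs": {
  "commands": [
    [0, 0, -0.01, 3.8, 0, 20, 0],
    [0, 0, 0, 0, 0, 30, 0],
    [0, 0, 0, 0, 0, 30, 0],
    [0, 0, 0, 0, 0, 30, 0],
    [0, 0, 0, 0, 0, 20, 0],
    [0, 0, 0, 0, 0, 12, 40],
    [0, 0, 0, 0, 0, 8, 60],
    [0, 0, 0, 0, 0, 4.5, 60]
  ],
  "force": 25
}}

```text
time: 4.58
position: [471.2, -221.1, 6.1]
eef_rot: [-3.142, -0.001, 2.454]
wrist_force: [-0.2, 0.1, -0.5]
opening: 65.5
grip_force: 0.0
```

Request:
{"fn": "move_arm", "kwargs": {
  "commands": [
    [0, 0, 0, 0, 0, 0, 70],
    [0, 0, 0, 0, 0, 0, 90],
    [0, 0, 0, 0, 0, 0, 100],
    [0, 0, 0, 0, 0, 0, 110],
    [0, 0, 0, 0, 0, 0, 120],
    [0, 0, 0, 0, 0, 0, 130],
    [0, 0, 0, 0, 0, 0, 140],
    [0, 0, 0, 0, 0, 0, 160]
  ]
}}

```text
time: 5.25
position: [472.0, -220.5, 7.3]
eef_rot: [3.142, 0.0, 2.455]
wrist_force: [-1.7, 1.0, 6.8]
opening: 38.6
grip_force: 24.3
```

Request:
{"fn": "move_arm", "kwargs": {
  "commands": [
    [0, 0, 0, 0, 0, -1, 160],
    [0, 0, 0, 0, 0, -3, 160],
    [0, 0, 0, 0, 0, -10, 160],
    [0, 0, 0, 0, 0, -20, 160],
    [0, 0, 0, 0, 0, -30, 160],
    [0, 0, 0, 0, 0, -30, 160],
    [0, 0, 0, 0, 0, -30, 160],
    [0, 0, 0, 0, 0, -26, 160]
  ]
}}

```text
time: 5.92
position: [471.8, -220.4, 159.8]
eef_rot: [3.141, 0.002, 2.455]
wrist_force: [0.1, 0.4, 1.3]
opening: 38.2
grip_force: 25.2
```

```bash
python3 - <<'E'
from h import *
im,d,T,C=wrist(); save('w2.png',im); print({k:np.round(v,2).tolist() for k,v in env.observe().items() if k in("position","eef_rot","opening","grip_force","wrist_force")})
for r in env.outline_of("dish","wrist")[:1]:
    c=max(cv2.findContours(r["mask"].astype(np.uint8),0,1)[0],key=len)[:,0]; print(r["score"],c.min(0),c.max(0))
    W=world("wrist",r["mask"],d,T@C); L=(np.c_[W,np.ones(len(W))]@np.linalg.inv(T).T)[:,:3]; print(np.round(np.percentile(L,[2,50,98],axis=0),1))
E
```

```text
{'position': [473.29, -221.32, 164.6], 'eef_rot': [3.14, 0.01, 2.45], 'wrist_force': [0.54, -0.87, 6.43], 'grip_force': 25.25, 'opening': 38.36}
0.67 [231 231] [324 322]
[[-17.1 -17.4 -11.1]
 [  2.6   0.   -9.8]
 [ 19.4  17.8  -3.1]]
```

View pics/w2.png

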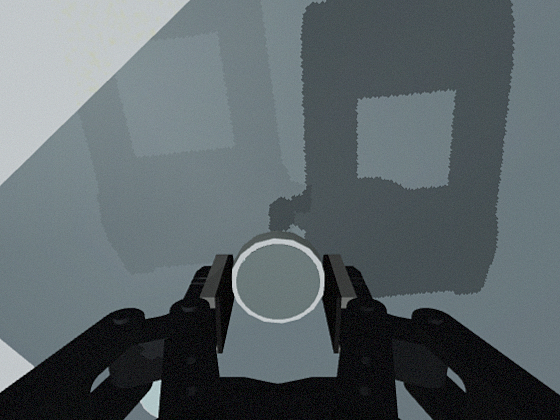

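The dish is held level: its rim is centred at pixel (278,280), midway between the pads, with the top about 10 mm above the TCP as planned. Next I carry it to a point just short of the seat.

Request:
{"fn": "move_arm", "kwargs": {
  "commands": [
    [0, 0, 0, 10, 13, 0, 160],
    [0, 0, 0, 18, 25, 0, 160],
    [0, 0, 0, 20, 28, 0, 160],
    [0, 0, 0, 20, 28, 0, 160],
    [0, 0, 0, 20, 28, 0, 160],
    [0, 0, 0, 20, 28, 0, 160],
    [0, 0, 0, 20, 28, 0, 160],
    [0, 0, 0, 20, 28, 0, 160]
  ]
}}

```text
time: 6.68
position: [487.5, 34.4, 157.0]
eef_rot: [3.142, -0.0, 2.455]
wrist_force: [0.6, -0.2, -0.2]
opening: 38.2
grip_force: 25.3
```

Request:
{"fn": "move_arm", "kwargs": {
  "commands": [
    [0, 0, 0, 20, 28, 0, 160],
    [0, 0, 0, 20, 28, 0, 160],
    [0, 0, 0, 20, 28, 0, 160],
    [0, 0, 0, 20, 28, 0, 160],
    [0, 0, 0, 15, 20, 0, 160],
    [0, 0, 0, 7, 9, 0, 160],
    [0, 0, 0, 0, 0, 0, 160],
    [0, 0, 0, 0, 0, 0, 160]
  ]
}}

```text
time: 7.35
position: [498.3, 206.2, 156.6]
eef_rot: [-3.141, -0.0, 2.456]
wrist_force: [-0.1, 0.2, 0.0]
opening: 38.3
grip_force: 25.3
```

```bash
python3 - <<'E'
from h import *
im,d,T,C=wrist(); save('w3.png',im); np.save('w3.npy',d); np.save('w3T.npy',T); print({k:np.round(v,3).tolist() for k,v in env.observe().items() if k in("position","eef_rot","opening","grip_force","wrist_force")})
Ti=np.linalg.inv(T)
for q in("free_seat","handle","insert","loaded_dish"):
    print(q,[(np.round(r["at"],1),round(r["score"],2)) for r in env.pinpoint(q,"wrist")][:2])
E
```

```text
{'position': [498.403, 205.616, 156.752], 'eef_rot': [-3.141, -0.0, 2.455], 'wrist_force': [-0.575, -1.05, 0.096], 'grip_force': 25.276, 'opening': 38.555}
free_seat []
handle [(array([7.491e+02, 1.522e+02, 5.000e-01]), 0.24)]
insert [(array([523.4, 181.4,  44. ]), 0.8)]
loaded_dish [(array([ 7.516e+02,  1.534e+02, -3.000e-01]), 0.22)]
```

View pics/w3.png

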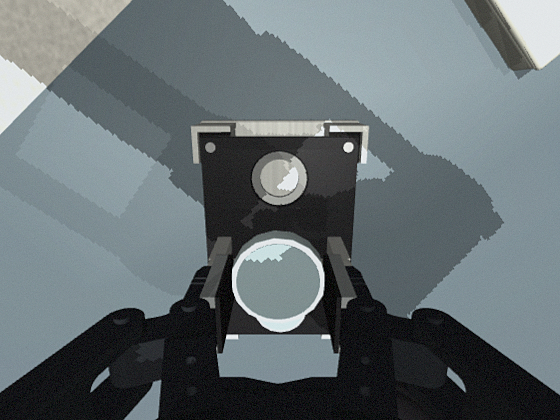

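The empty seat is at pixel (279,178), the held dish's rim at (278,280), and the loaded dish shows below it at about (278,325). To measure these finely I'll rectify the seat and the rim to their own planes.

```bash
python3 - <<'E'
from h import *
p=env.camera_params("wrist")
K=np.array([[p["fx"],0,p["cx"]],[0,p["fy"],p["cy"]],[0,0,1.]]); C=np.array(p["T_tool_cam"])
im=cv2.imread('pics/w3.png'); T=np.load('w3T.npy')
s=6; out=[]
def rect(im,ztool,xc,half=35):
    # tool-plane image: col = tool y, row = -tool x (px s per mm)
    Ci=np.linalg.inv(C); M=K@np.diag([1,-1,-1.])@np.c_[Ci[:3,0],Ci[:3,1],Ci[:3,2]*ztool+Ci[:3,3]]
    A=np.array([[0,-1/s,xc+half],[1/s,0,-half],[0,0,1]])
    return cv2.warpPerspective(im,np.linalg.inv(A)@np.linalg.inv(M),(2*half*s,2*half*s))
for n,z,xc,rr in(("seat",T[2,3]-45,17,(13,15)),("seat",T[2,3]-45,17,(19,22)),("dish",-9.8,0,(18.5,21)),("dish",-9.8,0,(17,18.8))):
    g=rect(im,z,xc); gg=cv2.GaussianBlur(cv2.cvtColor(g,6),(0,0),4)
    h=cv2.HoughCircles(gg,cv2.HOUGH_GRADIENT_ALT,1.5,20,param1=60,param2=.5,minRadius=int(rr[0]*s),maxRadius=int(rr[1]*s))
    if h is None: h=cv2.HoughCircles(gg,cv2.HOUGH_GRADIENT,1,20,param1=60,param2=15,minRadius=int(rr[0]*s),maxRadius=int(rr[1]*s))
    for u,v,r in ([] if h is None else h[0][:1,:3]):
        print(n,rr,"tool x %.2f y %.2f r %.2f"%(xc+35-v/s,u/s-35,r/s)); cv2.circle(g,(int(u),int(v)),int(r),(0,0,255),1); 
    out.append(g)
o=np.vstack([np.hstack(out[:2]),np.hstack(out[2:])]); cv2.imwrite('pics/rect3.png',cv2.resize(o,(600,600)))
E
```

```text
seat (13, 15) tool x 17.42 y 1.42 r 14.28
seat (19, 22) tool x 17.50 y 0.75 r 19.85
dish (18.5, 21) tool x 2.00 y 0.00 r 19.52
dish (17, 18.8) tool x 0.50 y 0.50 r 17.51
```

View pics/rect3.png

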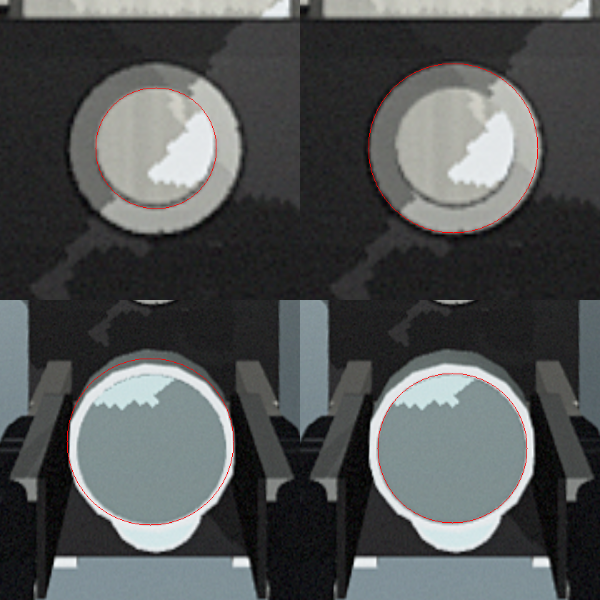

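```bash
python3 - <<'E'
from h import *
p=env.camera_params("wrist")
K=np.array([[p["fx"],0,p["cx"]],[0,p["fy"],p["cy"]],[0,0,1.]]); C=np.array(p["T_tool_cam"])
s=6;half=35
def rect(im,ztool,xc):
    Ci=np.linalg.inv(C); M=K@np.diag([1,-1,-1.])@np.c_[Ci[:3,0],Ci[:3,1],Ci[:3,2]*ztool+Ci[:3,3]]
    A=np.array([[0,-1/s,xc+half],[1/s,0,-half],[0,0,1]])
    return cv2.warpPerspective(im,np.linalg.inv(A)@np.linalg.inv(M),(2*half*s,2*half*s))
o=[]
for f,z,xc in(("w1",161.2-16,4),("w2",-9.8,0)):
    g=rect(cv2.imread(f'pics/{f}.png'),z,xc)
    for a in range(0,70,10): cv2.line(g,(a*s,0),(a*s,420),(90,90,0),1); cv2.line(g,(0,a*s),(420,a*s),(90,90,0),1)
    o.append(g[90:330,60:360])
cv2.imwrite('pics/rect1.png',cv2.resize(np.hstack(o),(800,320)))
E
```

```text
(no output)
```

View pics/rect1.png

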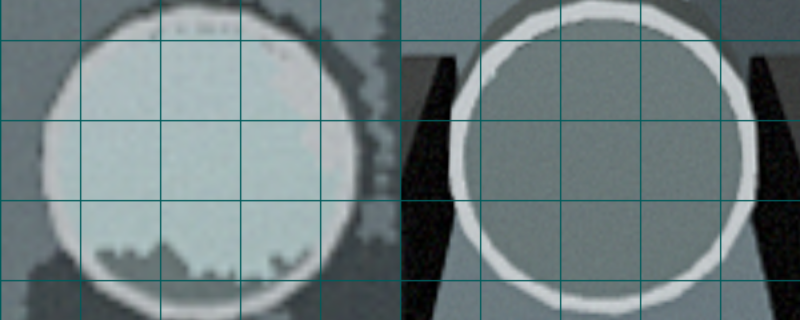

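Over the mat the dish sat at tool (0.3, 0.8), and in hand it reads (0.3, 0.5), so the camera has a y bias of about 0.65 mm. The correction to the seat is then x +17.1, y +0.75. I'll shift and lower to just above the seat.

Request:
{"fn": "move_arm", "kwargs": {
  "commands": [
    [0, 0, 0, 9, 0.4, 10, 160],
    [0, 0, 0, 8.1, 0.35, 15, 160],
    [0, 0, 0, 0, 0, 20, 160],
    [0, 0, 0, 0, 0, 20, 160],
    [0, 0, 0, 0, 0, 15, 160],
    [0, 0, 0, 0, 0, 11, 160],
    [0, 0, 0, 0, 0, 4, 160],
    [0, 0, 0, 0, 0, 0, 160]
  ]
}}

```text
time: 8.27
position: [485.2, 217.7, 61.0]
eef_rot: [-3.141, -0.001, 2.455]
wrist_force: [0.3, -0.0, -0.2]
opening: 38.0
grip_force: 25.3
```

```bash
python3 - <<'E'
from h import *
print({k:np.round(v,3).tolist() for k,v in env.observe().items() if k in("position","eef_rot","opening","grip_force","wrist_force")})
a,_=env.grab_frame("wrist"); b,_=env.grab_frame("scene")
save('w4.png',a); save('s4.png',b)
p=env.camera_params("scene"); E=np.array(p["extrinsics"]); q=np.linalg.inv(E)@[486,217,55,1]
u=int(p["cx"]+p["fx"]*q[0]/-q[2]); v=int(p["cy"]-p["fy"]*q[1]/-q[2]); print(u,v)
c=b[max(v-52,0):v+53,max(u-70,0):u+70]; c=cv2.resize(c,(560,420)); save('s4c.png',np.hstack([c,cv2.resize(a,(560,420))])[:, :1120]); save('v4.png',cv2.resize(np.hstack([c,a]),(800,300)))
E
```

```text
{'position': [485.248, 217.69, 60.951], 'eef_rot': [-3.141, -0.001, 2.455], 'wrist_force': [0.347, -0.048, -0.214], 'grip_force': 25.28, 'opening': 37.993}
379 235
```

View pics/v4.png

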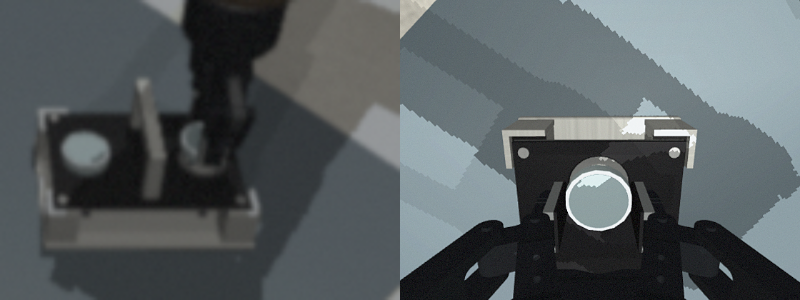

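The scene crop on the left shows the dish right over the free seat, clear of the handle. The wrist view on the right has the dish at (598,200), with the seat's rim just peeking out behind it. I'll lower slowly.

Request:
{"fn": "move_arm", "kwargs": {
  "commands": [
    [0, 0, 0, 0, 0, 3, 160],
    [0, 0, 0, 0, 0, 2, 160],
    [0, 0, 0, 0, 0, 2, 160],
    [0, 0, 0, 0, 0, 1.5, 160],
    [0, 0, 0, 0, 0, 1, 160],
    [0, 0, 0, 0, 0, 0.8, 160],
    [0, 0, 0, 0, 0, 0, 160]
  ]
}}

```text
time: 8.95
position: [485.8, 217.8, 51.4]
eef_rot: [-3.142, -0.0, 2.455]
wrist_force: [-0.2, 0.7, -0.4]
opening: 38.4
grip_force: 25.3
```

Request:
{"fn": "move_arm", "kwargs": {
  "commands": [
    [0, 0, 0, 0, 0, 0.5, 160],
    [0, 0, 0, 0, 0, 0.5, 160],
    [0, 0, 0, 0, 0, 0, 160],
    [0, 0, 0, 0, 0, 0, 160]
  ]
}}

```text
time: 9.28
position: [485.8, 217.8, 50.5]
eef_rot: [3.142, -0.0, 2.455]
wrist_force: [-0.3, -1.5, -0.5]
opening: 38.2
grip_force: 25.3
```

Request:
{"fn": "move_arm", "kwargs": {
  "commands": [
    [0, 0, 0, 0, 0, 0.4, 160],
    [0, 0, 0, 0, 0, 0.4, 160],
    [0, 0, 0, 0, 0, 0, 160],
    [0, 0, 0, 0, 0, 0, 160]
  ]
}}

```text
time: 9.62
position: [485.9, 217.8, 50.3]
eef_rot: [3.141, 0.0, 2.455]
wrist_force: [-4.0, -1.3, 8.2]
opening: 38.6
grip_force: 26.0
```

Contact at 8 N with the TCP at 50.3 puts the underside at about 45, which is ledge height, so the dish is in the seat. I'll open and look.

Request:
{"fn": "move_arm", "kwargs": {
  "commands": [
    [0, 0, 0, 0, 0, -0.3, 135],
    [0, 0, 0, 0, 0, 0, 125],
    [0, 0, 0, 0, 0, 0, 110],
    [0, 0, 0, 0, 0, 0, 90],
    [0, 0, 0, 0, 0, 0, 70],
    [0, 0, 0, 0, 0, 0, 60],
    [0, 0, 0, 0, 0, -2, 60],
    [0, 0, 0, 0, 0, -5, 60]
  ]
}}

```text
time: 10.28
position: [485.5, 217.7, 56.8]
eef_rot: [-3.141, -0.001, 2.455]
wrist_force: [-0.1, -0.4, -0.1]
opening: 65.3
grip_force: 0.0
```

Request:
{"fn": "move_arm", "kwargs": {
  "commands": [
    [0, 0, 0, 0, 0, -15, 60],
    [0, 0, 0, 0, 0, -25, 60],
    [0, 0, 0, 0, 0, -30, 60],
    [0, 0, 0, 0, 0, -30, 60],
    [0, 0, 0, 0, 0, -15, 60],
    [0, 0, 0, 0, 0, -5, 60],
    [0, 0, 0, 0, 0, 0, 60],
    [0, 0, 0, 0, 0, 0, 60]
  ]
}}

```text
time: 10.95
position: [485.6, 217.7, 176.4]
eef_rot: [-3.141, -0.0, 2.455]
wrist_force: [0.1, -0.1, -0.4]
opening: 65.2
grip_force: 0.0
```

```bash
python3 - <<'E'
from h import *
im,d,T,C=wrist(); save('w5.png',im); print(T[:3,3],env.observe()["eef_rot"])
W=world("wrist",np.ones(d.shape,bool),d,T@C); S=W.reshape(-1,3)
ax=lambda a:np.array([np.cos(a),np.sin(a)])
for q in("loaded_dish","dish"):
  for r in env.outline_of(q,"wrist")[:2]:
    P=world("wrist",r["mask"],d,T@C); c=np.median(P,0); t=P[abs(P[:,2]-59)<6]
    A=np.c_[t[:,:2]-c[:2],np.ones(len(t))]; k=np.linalg.lstsq(A,t[:,2],rcond=None)[0]
    print(q,round(r["score"],2),np.round(c,1),"tilt deg",np.degrees(k[:2]).round(1))
H=S[(S[:,2]>88)&(S[:,2]<106)&(np.linalg.norm(S[:,:2]-[524,186],axis=1)<50)]
print("bar",len(H),cv2.minAreaRect(H[:,:2].astype(np.float32)) if len(H) else 0)
print([(np.round(r["at"],1),round(r["score"],2)) for r in env.pinpoint("handle","wrist")][:2])
E
```

```text
[485.55318463 217.72963539 176.39954563] [-3.14029103e+00 -1.03380175e-03  2.45480562e+00]
loaded_dish 0.94 [561.5 156.7  60.3] tilt deg [ 1.7 -1.5]
dish 0.83 [485.1 219.1  60.3] tilt deg [ 1.2 -0.7]
bar 2860 ((523.7734985351562, 186.8470458984375), (91.76338195800781, 13.025026321411133), 50.913795471191406)
[(array([525.9, 186.8,  90. ]), 0.89)]
```

View pics/w5.png

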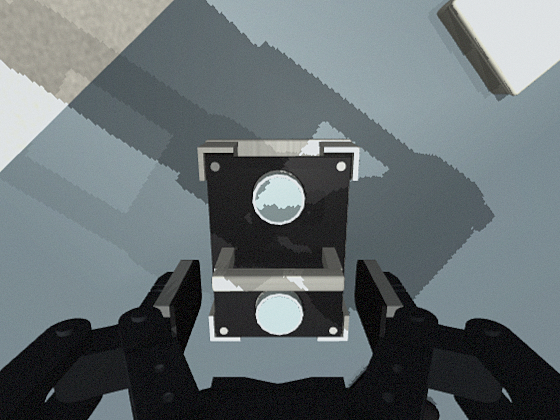

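Both dishes lie at the same height and flat, the new one at (278,197) and the loaded one at (279,314). The bar centre is (523.8, 186.7) at 50.9°. Next I turn the tool to the handle.

Request:
{"fn": "move_arm", "kwargs": {
  "commands": [
    [0, 0, 0.12, 0, 0, 0, 60],
    [0, 0, 0.12, 0, 0, 0, 60],
    [0, 0, 0.12, 0, 0, 0, 60],
    [0, 0, 0.12, 0, 0, 0, 60],
    [0, 0, 0.12, 0, 0, 0, 60],
    [0, 0, 0.12, 0, 0, 0, 60],
    [0, 0, 0.12, 0, 0, 0, 60],
    [0, 0, 0.12, 0, 0, 0, 60]
  ]
}}

```text
time: 11.82
position: [485.6, 217.7, 176.3]
eef_rot: [-3.141, 0.0, 1.489]
wrist_force: [-0.7, -0.3, -0.5]
opening: 65.5
grip_force: 0.0
```

Request:
{"fn": "move_arm", "kwargs": {
  "commands": [
    [0, 0, 0.12, 0, 0, 0, 60],
    [0, 0, 0.12, 0, 0, 0, 60],
    [0, 0, 0.12, 0, 0, 0, 60],
    [0, 0, 0.12, 0, 0, 0, 60],
    [0, 0, 0.126, 0, 0, 0, 60]
  ]
}}

```text
refused, turn out of range in row 5
```

Request:
{"fn": "move_arm", "kwargs": {
  "commands": [
    [0, 0, 0.12, 0, 0, 0, 60],
    [0, 0, 0, 0, 15, 0, 60],
    [0, 0, 0, 0, 20, 0, 60],
    [0, 0, 0, 0, 14, 0, 60],
    [0, 0, 0, 0, 0, 0, 60],
    [0, 0, 0, 0, 0, 0, 60]
  ]
}}

```text
time: 12.32
position: [533.8, 208.0, 176.0]
eef_rot: [-3.14, 0.001, 1.374]
wrist_force: [0.1, -0.6, 0.3]
opening: 65.3
grip_force: 0.0
```

The second call was refused, which left the turn short, so I'm finishing it now.

Request:
{"fn": "move_arm", "kwargs": {
  "commands": [
    [0, 0, 0.122, 0, 0, 0, 60],
    [0, 0, 0.122, 0, 0, 0, 60],
    [0, 0, 0.122, 0, 0, 0, 60],
    [0, 0, 0.12, 0, 0, 0, 60],
    [0, 0, 0, -12, 3, 0, 60],
    [0, 0, 0, -10.8, 2.7, 0, 60],
    [0, 0, 0, 0, 0, 0, 60],
    [0, 0, 0, 0, 0, 0, 60]
  ]
}}

```text
time: 12.98
position: [523.5, 186.3, 177.3]
eef_rot: [3.141, -0.0, 0.891]
wrist_force: [0.4, 1.0, 0.4]
opening: 65.5
grip_force: 0.0
```

```bash
python3 - <<'E'
from h import *
im,d,T,C=wrist(); save('w6.png',im); print(T[:3,3],env.observe()["eef_rot"])
W=world("wrist",np.ones(d.shape,bool),d,T@C)
H=W[(W[:,2]>90)&(W[:,2]<106)&(np.linalg.norm(W[:,:2]-[524,186],axis=1)<50)]
r=cv2.minAreaRect(H[:,:2].astype(np.float32)); print(len(H),r,np.median(H[:,2]))
print("tool",np.linalg.inv(T)[:3]@[*r[0],98,1])
E
```

```text
[523.47134817 186.2721332  177.26609855] [ 3.14144970e+00 -4.55574622e-04  8.90387646e-01]
2443 ((523.9937744140625, 186.68067932128906), (92.11445617675781, 11.592178344726562), 50.73480987548828) 98.80369364758602
tool [ 0.62298197  0.13970503 79.26630175]
```

View pics/w6.png

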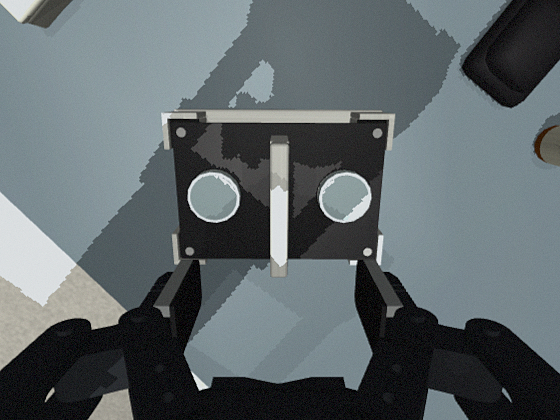

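The bar is at column 279, midway between the fingers, and both dishes are symmetric about it at (213,197) and (345,197). I'll descend and grip.

Request:
{"fn": "move_arm", "kwargs": {
  "commands": [
    [0, 0, 0, 0.6, 0.1, 15, 60],
    [0, 0, 0, 0, 0, 25, 60],
    [0, 0, 0, 0, 0, 25, 60],
    [0, 0, 0, 0, 0, 20, 60],
    [0, 0, 0, 0, 0, 12, 60],
    [0, 0, 0, 0, 0, 6, 60],
    [0, 0, 0, 0, 0, 2, 60],
    [0, 0, 0, 0, 0, 0, 60]
  ],
  "force": 60
}}

```text
time: 13.7
position: [524.7, 187.5, 72.5]
eef_rot: [3.141, -0.0, 0.889]
wrist_force: [-0.9, -0.3, 0.0]
opening: 65.1
grip_force: 0.0
```

Request:
{"fn": "move_arm", "kwargs": {
  "commands": [
    [0, 0, 0, 0, 0, 0, 90],
    [0, 0, 0, 0, 0, 0, 130],
    [0, 0, 0, 0, 0, 0, 170],
    [0, 0, 0, 0, 0, 0, 190],
    [0, 0, 0, 0, 0, 0, 205],
    [0, 0, 0, 0, 0, 0, 220],
    [0, 0, 0, 0, 0, 0, 240],
    [0, 0, 0, 0, 0, 0, 255]
  ]
}}

```text
time: 14.37
position: [524.6, 187.3, 72.5]
eef_rot: [3.141, -0.0, 0.889]
wrist_force: [-0.1, -1.9, 5.9]
opening: 11.1
grip_force: 59.0
```

Request:
{"fn": "move_arm", "kwargs": {
  "commands": [
    [0, 0, 0, 0, 0, 0, 255],
    [0, 0, 0, 0, 0, 0, 255],
    [0, 0, 0, 0, 0, 0, 255],
    [0, 0, 0, 0, 0, 0, 255]
  ]
}}

```text
time: 14.7
position: [524.6, 187.3, 72.5]
eef_rot: [3.141, -0.0, 0.889]
wrist_force: [-0.8, -0.9, 6.0]
opening: 11.0
grip_force: 59.0
```

Gripped, with little side force. I'll lift 100 mm smoothly.

Request:
{"fn": "move_arm", "kwargs": {
  "commands": [
    [0, 0, 0, 0, 0, -0.5, 255],
    [0, 0, 0, 0, 0, -1, 255],
    [0, 0, 0, 0, 0, -2, 255],
    [0, 0, 0, 0, 0, -3, 255],
    [0, 0, 0, 0, 0, -4, 255],
    [0, 0, 0, 0, 0, -5, 255],
    [0, 0, 0, 0, 0, -6, 255],
    [0, 0, 0, 0, 0, -7, 255]
  ]
}}

```text
time: 15.37
position: [524.3, 187.4, 101.2]
eef_rot: [-3.141, 0.0, 0.889]
wrist_force: [-0.5, -0.4, -4.4]
opening: 10.5
grip_force: 58.4
```

Request:
{"fn": "move_arm", "kwargs": {
  "commands": [
    [0, 0, 0, 0, 0, -8, 255],
    [0, 0, 0, 0, 0, -9, 255],
    [0, 0, 0, 0, 0, -10, 255],
    [0, 0, 0, 0, 0, -10, 255],
    [0, 0, 0, 0, 0, -9, 255],
    [0, 0, 0, 0, 0, -7, 255],
    [0, 0, 0, 0, 0, -6, 255],
    [0, 0, 0, 0, 0, -5, 255]
  ]
}}

```text
time: 16.03
position: [524.4, 187.4, 165.2]
eef_rot: [3.142, -0.0, 0.889]
wrist_force: [-0.5, 0.2, -5.1]
opening: 10.9
grip_force: 58.4
```

Request:
{"fn": "move_arm", "kwargs": {
  "commands": [
    [0, 0, 0, 0, 0, -4, 255],
    [0, 0, 0, 0, 0, -2.5, 255],
    [0, 0, 0, 0, 0, -1, 255],
    [0, 0, 0, 0, 0, 0, 255],
    [0, 0, 0, 0, 0, 0, 255],
    [0, 0, 0, 0, 0, 0, 255],
    [0, 0, 0, 0, 0, 0, 255],
    [0, 0, 0, 0, 0, 0, 255]
  ]
}}

```text
time: 16.7
position: [524.3, 187.3, 171.9]
eef_rot: [-3.141, 0.0, 0.889]
wrist_force: [-0.2, -0.5, -5.2]
opening: 10.7
grip_force: 58.4
```

```bash
python3 - <<'E'
from h import *
im,d,T,C=wrist(); b,_=env.grab_frame("scene"); save('v7.png',cv2.resize(np.hstack([im,b]),(800,300)))
s=env.observe(); print(np.round(s["position"],1),s["eef_rot"],s["wrist_force"],s["opening"],np.abs(s["qd"]).max())
ms={}
for q in("loaded_dish","insert"):
  for r in env.outline_of(q,"wrist")[:2]:
    P=world("wrist",r["mask"],d,T@C); c=np.median(P,0); t=P[abs(P[:,2]-c[2])<5]
    k=np.linalg.lstsq(np.c_[t[:,:2]-c[:2],np.ones(len(t))],t[:,2],rcond=None)[0]
    print(q,round(r["score"],2),np.round(c,1),np.round((np.linalg.inv(T)@[*c,1])[:3],1),"tilt",np.degrees(k[:2]).round(1))
E
```

```text
[524.3 187.4 171.9] [-3.14142046e+00  7.13486777e-05  8.88787656e-01] [ 0.37975638  0.9348716  -4.00545619] 11.222310378868256 0.0016490777792644862
loaded_dish 0.76 [563.  158.6 159.6] [ 2.1 48.1 12.3] tilt [-0.1 -1.3]
insert 0.65 [537.1 203.4 148.5] [20.5 -0.2 23.4] tilt [-0. -0.]
```

View pics/v7.png

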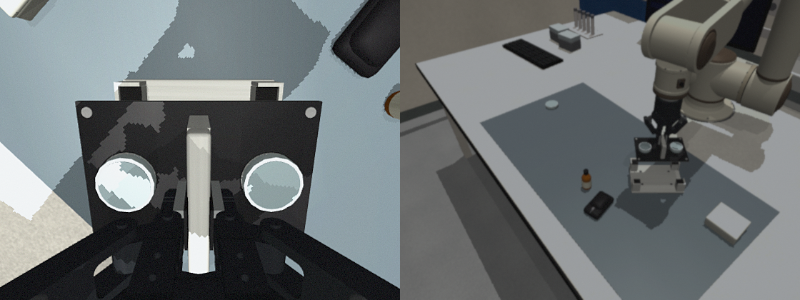

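The insert is held level about 100 mm above the stand, with dishes in both seats at (125,183) and (272,183). The arm is still, and the bystanders are where they were.

```bash
python3 -c "
from cell import env
print(env.sign_off())"
```

```text
the job is handed in; nothing more can be done
None
```

The dish is in the free seat, and the insert is held by its handle, level and still, about 10 cm above the stand with both dishes in their seats; the job was handed in at about 17 s.

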